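Unlock the tool crate and hold the bolt back

TASK

Take the blue key out of the wooden key stand, push it fully home in the blue-ringed lock on the tool crate (it has sticky pins: wiggle the key a little if it sticks), then turn it a quarter turn clockwise, which draws the bolt out of its keeper. The lock springs back if let go, so finish while still gripping the key and holding it turned and fully in. Leave the red key in the stand and do not disturb the face mill, the tool holder and the red bin.

Things in the scene. Friction and masses are not known exactly. Their poses are not given: they have to be found in the camera images.
- blue_key_grip (a point): Centre of the blue plastic head of the key, which stands upright in the stand, 81 mm tall, head up. x along the broad side of head and blade, y through their thickness, z up. Head 28 (x) x 10 (y) x 30 (z) mm, flat faces, gripped across y; a half turn about z makes no difference. Below: steel neck 12 x 6 mm, 12 mm long; shoulder 26 x 8 x 5 mm, its underside 32 mm below this point. 30 to 65 g.
- blue_key_tip (a point): Tip of the blue key's blade, on the key's axis, 66 mm below blue_key_grip; same axes. Blade 10 (x) x 4 (y) mm, 34 mm long below the shoulder, its last 10 mm tapering in x to about 2 mm at the tip.
- red_key_grip (a point): Centre of the red head of the red key, the same in shape as the blue one; the other key in the stand, to be left there.
- red_key_tip (a point): Tip of the red key's blade, 66 mm below red_key_grip.
- keyhole (a point): Centre of the key slot at the face of the brass lock plug (32 mm across, in a blue ring 48 mm across) on top of the crate, 106 mm above the work surface. z up, x along the slot, y across; turns with the plug. Slot 12 (x) x 5.2 (y) mm, 36 mm deep; funnel mouth 20 x 14 mm, narrowing over 5 mm. Home: key shoulder on the plug's face, key tip 34 mm below it.
- plug (a joint): Plug angle: 0 at rest, growing clockwise seen from above to its stop at 1.571 rad. A spring returns it (0.05 N m at rest, 0.17 at the quarter turn). Two sprung sticky pins stand into the slot from its ends, 13 and 21 mm below the face; a straight push meets 10 to 20 N there, less with a small wiggle. The blade has some 0.15 rad of play in the slot before it turns the plug.
- bolt (a joint): Travel of the steel bolt on the crate's top: 0 shot through the keeper bridge of the lid, 0.018 m fully drawn. It is driven by the plug and cannot be worked otherwise. Its end is clear of the keeper from 0.013 m.
- crate: Wooden tool crate with steel corners, fixed, 220 (x) x 280 (y) x 100 (z) mm; origin under its centre. The lock axis is at x = -30, y = -85 mm in its frame; the bolt lies beside it towards +y, with the lid's keeper bridge (16 mm high) at y = -20 mm.
- stand: Wooden key stand, fixed, 115 (x) x 56 (y) x 42 (z) mm; origin under its centre. It has two slots 11.6 x 5.6 mm, 38 mm deep, at x = -30 and +30 mm in its frame, one key in each, their shoulders on its top.
- face_mill: Bystander: dark round face mill with gold inserts, 84 mm across the inserts, 42 mm high, 0.7 kg; origin under its centre.
- tool_holder: Bystander: steel taper tool holder standing upright, 64 mm across, 98 mm high, 0.6 kg; origin under its centre.
- red_bin: Bystander: open red plastic bin, 130 x 90 x 50 mm, 0.5 kg; origin under its centre.

How it is judged:
By the outcome, as a careful person would: the job done as asked, in the order asked, and still so for the second after the job is handed in, while the arm keeps its last pose, push and grip.
It also fails if it takes over 51 s, if anything falls off the work surface, if the arm or the gripper's body presses on something with over 40 N, if the wrist force passes 120 N, or if a joint passes its speed limit or range.

ROBOT

A 6-joint arm with a two-finger parallel gripper is mounted at the origin on the work surface. World frame = base frame: x ahead of the robot, y to its left, z up, the work surface at z = 0. Lengths are in m, angles in degrees, forces in N, time in s.
With the tool pointing down it reaches from about 0.35 to 0.875 m from the base axis. Payload 4.2 kg.
Tool frame: the origin (TCP) lies midway between the tips of the shut fingers; the grasp point (between the pads) lies 19 mm behind it; x points along the fingers, y is the direction in which the jaws open and shut, and the axes are right-handed (so a half turn about x gives the same grasp; the last joint's range is limited). The gripper opens to 87 mm and grips with 3 to 60 N. Pads are 19 mm wide; open, the fingers measure 117 mm over their backs; the gripper's body (75 mm by 190 mm) begins 51 mm behind the grasp point.
Start: joints at [-57.72, 22.042, 0.453, 0, -68.411, -14.817], TCP at [0.188, -0.596, 0.223] pointing down, gripper open.
Joint ranges: [-179.83, 179.83], [-69.29, 118.12], [-61.27, 80.66], [-181.25, 117.63], [-171.15, -9.14], [-177.46, 177.46]. Speed limits (degrees/s): [159.86, 159.86, 180, 180, 180, 180].

INTERFACE

Orientations are given as a 3x3 rotation matrix whose columns are the frame's x, y, z axes.
In Python, from station import r gives the robot as it stands.
- The arm moves only by the tool play_rows, never from a script. Its argument "plan" is a list that holds one entry, the list of rows, each a list of 6 numbers: the shift along the tool's x, y, z in cm, then the turn, a rotation vector about the tool's x, y, z in units of 10 degrees (1.0 is 10 degrees). A call has 1 to 5 rows; each row is the pose to reach, as a shift and turn from the pose commanded when the call began, along the tool's axes at that moment; what a row does not reach only later rows make up. A row lasts 1/8 s, in which the tool goes at most 62.5 mm and 10.7 degrees, less where a joint would pass 70% of its speed; a pose out of reach is approached as far as the arm can. A call with a gripper value outside its range is refused whole. "hand" is the opening, from 0 (shut) to 1 (fully open), set as the call begins (left out, the last holds). The fingers move at their own pace and stop on an object; the grip force is fixed at half the most. Time passes only in rows, so rows that repeat a pose let the fingers close. It gives the time, the measured TCP pose, the force and the opening at its end, in the units of the state.
- r.sense(): the state, without advancing time (a new reading comes with each control period).
- r.capture(name): name is "scene" or "top"; returns (picture, depth): 384x512x3 uint8, blue, green, red; 384x512 float32, m along the optical axis (not along the pixel's ray), 0 where there is no reading.
- r.get_calibration(name): a dict with "vfov" (degrees; the focal length in pixels is half the picture's height over the tangent of half this angle, whatever the lens; pixels are square), "cx", "cy" (the principal point, pixels), "distortion" ([k1, k2, p1, p2, k3] as OpenCV has them; the pictures are not rectified), "rvec" (rotation vector, rad) and "tvec" (3), from world to camera coordinates, as OpenCV has them. Camera axes: x right, y down, z forward; pixel columns grow to the right and rows downward; lengths in m; the calibration is good to about 2 mm. A picture is of the moment at which its call begins. get_calibration takes no time and is no camera call.
- r.finish_job(): hands the job in, once; it reports no verdict.
The state is a dict: "time_s": time; "joints": joint angles; "joint_velocities": joint speeds; "effort": joint torques, N m; "tcp_pos": TCP position; "ee_rot": TCP orientation; "wrist_force": force on the tool from outside, world axes, zero at the start; "moment": the same for the moment, N m; "gripper_width": opening from 0.0 (shut) to 1.0 (fully open).
Only numpy, scipy, OpenCV 4.12 (cv2) and the standard library are available. Lean on these libraries where they do the work, as an engineer would, in place of code of your own. Each camera call takes 0.05 s, during which the arm holds its last target.

## Working session

There is one attempt and no reset: what is moved stays moved. The work goes in short steps, Python scripts to look and compute and a tool call to move; the robot and the scene stay as the last step left them, time stands still between calls to the robot, and variables do not carry over. Pictures are saved under pics/ and viewed, and the job is handed in when it is done.

Besides the shell and the picture viewer there is one more tool, called after "Request:" as a command line: name --argument value ..., lists and objects as JSON in quotes. play_rows: Moves the arm, as the interface text tells. Its arguments: {"type":"object","properties":{"plan":{"type":"array","items":{"type":"array","items":{"type":"array","items":{"type":"number"}}}},"hand":{"type":"number"}},"required":["plan"]}

```bash
ls; mkdir -p pics; python3 - <<'E'
from station import r
import cv2,numpy as np
print(r.sense())
for n in("scene","top"):
    p,d=r.capture(n); cv2.imwrite(f"pics/{n}0.png",p); np.save(f"pics/{n}0.npy",d); print(n,r.get_calibration(n))
E
```

```text
pics
{'time_s': 0.0, 'joints': array([-5.77196044e+01,  2.20919353e+01,  3.77973569e-01, -2.99210806e-02,
       -6.84099302e+01, -1.48157315e+01]), 'joint_velocities': array([ 0.12926164, -0.11870203, -0.02336875, -0.02379941,  0.07553567,
        0.00906976]), 'effort': array([ 5.06117049e-04, -3.90663028e+01,  1.87406445e+01,  4.21992078e+00,
        1.09643737e-02, -1.79293561e-04]), 'tcp_pos': array([ 0.18740135, -0.59560121,  0.22143248]), 'ee_rot': array([[-7.44257543e-04, -2.99932927e-01,  9.53960002e-01],
       [ 2.08741434e-03,  9.53957722e-01,  2.99933839e-01],
       [-9.99997544e-01,  2.21453781e-03, -8.39059377e-05]]), 'wrist_force': array([-0.45360216,  0.40297319,  0.15786934]), 'moment': array([ 0.01959041, -0.03838584, -0.04307663]), 'gripper_width': 0.9993898946858574}
scene {'vfov': 46.82866869541746, 'cx': 255.55239080383026, 'cy': 195.47976241329647, 'distortion': array([-0.076852,  0.      ,  0.      ,  0.      ,  0.      ]), 'rvec': array([ 2.37289934,  0.56835491, -0.19192929]), 'tvec': array([-0.45159051, -0.22695407,  1.39398334])}
top {'vfov': 43.41600013346071, 'cx': 248.26139643160576, 'cy': 187.11500974106374, 'distortion': array([0.00165868, 0.        , 0.        , 0.        , 0.        ]), 'rvec': array([ 2.03856013, -2.15305236,  0.25557366]), 'tvec': array([-0.12562343,  0.57977036,  1.0435613 ])}
```

View pics/scene0.png

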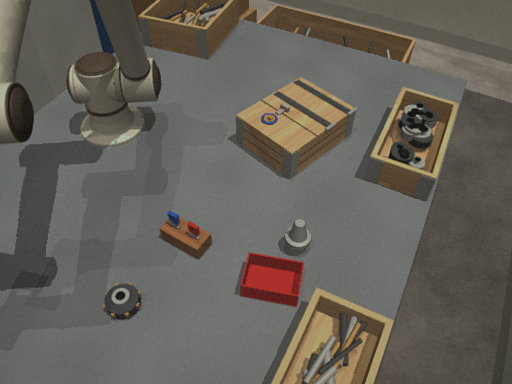

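View pics/top0.png

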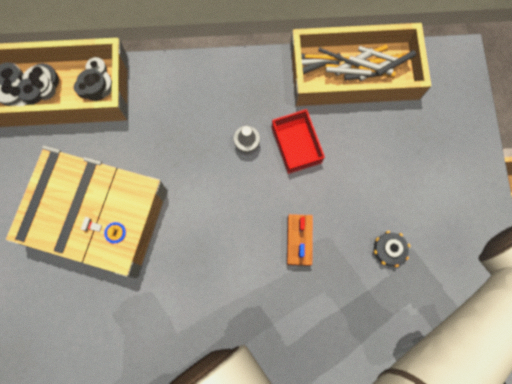

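The scene picture shows the blue key near (173,217), the red key at (193,229) and the lock at (269,118). In the top view they are at about (302,251), (302,224) and (115,232). I'll enlarge the top view around the stand and lock.

```bash
cat > h.py <<'E'
import cv2,numpy as np
from station import r
def cal(n):
    c=r.get_calibration(n); f=192/np.tan(np.radians(c['vfov']/2))
    K=np.array([[f,0,c['cx']],[0,f,c['cy']],[0,0,1]]); R=cv2.Rodrigues(c['rvec'])[0]
    return K,np.array(c['distortion']),R,np.array(c['tvec'])
def atz(n,u,v,z):
    K,D,R,t=cal(n); q=cv2.undistortPoints(np.array([[[u,v]]],float),K,D)[0,0]
    o=-R.T@t; d=R.T@np.array([q[0],q[1],1]); return o+d*(z-o[2])/d[2]
def atd(n,u,v,dep):
    K,D,R,t=cal(n); q=cv2.undistortPoints(np.array([[[u,v]]],float),K,D)[0,0]
    return R.T@(np.array([q[0],q[1],1])*dep-t)
def proj(n,P):
    K,D,R,t=cal(n); return cv2.projectPoints(np.array(P,float).reshape(-1,1,3),cv2.Rodrigues(R)[0],t,K,D)[0][:,0]
def crop(p,u0,v0,w,h,s,fn,grid=5):
    c=cv2.resize(p[v0:v0+h,u0:u0+w],None,fx=s,fy=s,interpolation=cv2.INTER_CUBIC)
    for i in range(0,w,grid):
        cv2.putText(c,str(u0+i),(i*s,8),0,.3,(255,255,255),1); cv2.line(c,(i*s+s//2,10),(i*s+s//2,14),(255,255,255),1)
    for j in range(0,h,grid):
        cv2.putText(c,str(v0+j),(0,j*s+s//2+3),0,.3,(255,255,255),1)
    cv2.imwrite(fn,c)
E
python3 - <<'E'
from h import *
p=cv2.imread("pics/top0.png"); d=np.load("pics/top0.npy")
crop(p,275,205,55,70,8,"pics/tstand.png"); crop(p,75,200,70,60,8,"pics/tlock.png")
q=cv2.imread("pics/scene0.png"); crop(q,150,200,75,60,8,"pics/sstand.png"); crop(q,240,90,70,50,8,"pics/slock.png")
def blob(n,img,box,cond):
    u0,v0,u1,v1=box; s=img[v0:v1,u0:u1].astype(int); m=cond(s); ys,xs=np.nonzero(m); 
    pts=np.c_[xs+u0,ys+v0].astype(np.float32); return pts
blue=lambda s:(s[...,0]>s[...,2]+50)&(s[...,0]>80)
for n,img,box in(("top",p,(275,205,330,275)),("top",p,(75,200,145,260)),("scene",q,(150,200,225,260)),("scene",q,(240,90,310,140))):
    b=blob(n,img,box,blue); print(n,len(b),b.mean(0),b.min(0),b.max(0),cv2.minAreaRect(b))
for u,v in((302,251),(302,247),(302,224),(115,232),(115,228),(292,240),(293,260)):
    print(u,v,d[v,u],atd("top",u,v,d[v,u]))
E
```

```text
top 52 [301.40384 250.13461] [299. 244.] [303. 256.] ((301.0, 250.0), (12.0, 4.0), 90.0)
top 133 [114.79699 232.41353] [105. 222.] [125. 242.] ((115.0, 232.0), (20.0, 20.0), 0.0)
scene 39 [172.76923 214.38461] [168. 211.] [177. 223.] ((174.21546936035156, 215.9060821533203), (14.271246910095215, 5.351717948913574), 48.012786865234375)
scene 52 [268.82693 119.03846] [261. 113.] [276. 123.] ((268.5, 118.0), (10.0, 15.0), 90.0)
302 251 1.0547515 [ 0.4163904  -0.2663709   0.09253539]
302 247 1.0627397 [ 0.42575228 -0.26775758  0.08660397]
302 224 1.0732214 [ 0.47655478 -0.27169568  0.08820285]
115 232 1.0590814 [0.47961431 0.14090391 0.09903603]
115 228 1.0535219 [0.48719651 0.13893584 0.1066212 ]
292 240 1.1115931 [ 0.44800805 -0.25123068  0.04155521]
293 260 1.1001267 [ 0.40219493 -0.24998193  0.04221108]
```

View pics/tstand.png

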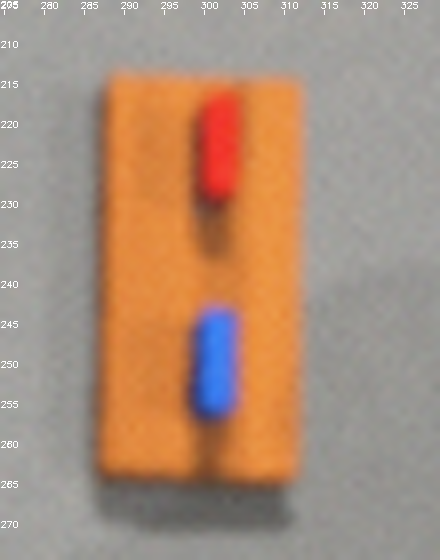

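View pics/tlock.png

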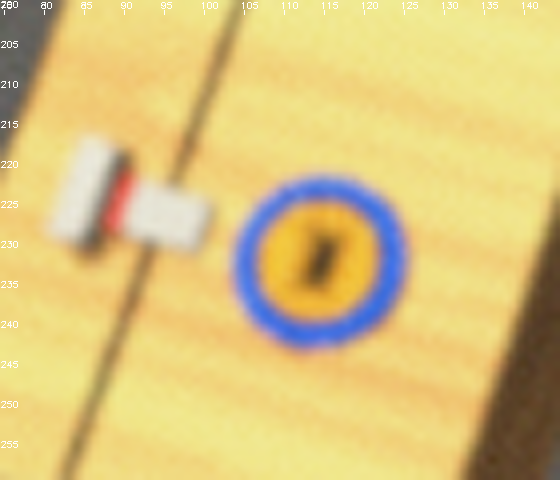

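View pics/sstand.png

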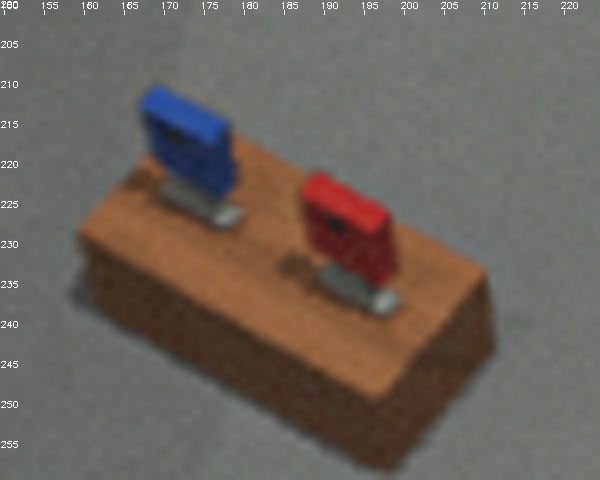

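View pics/slock.png

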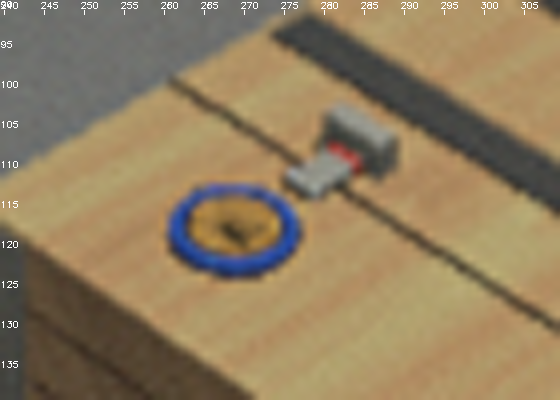

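```bash
python3 - <<'E'
from h import *
p=cv2.imread("pics/top0.png"); d=np.load("pics/top0.npy")
for n in("top","scene"):
    K,D,R,t=cal(n); print(n,"cam",-R.T@t, K[0,0])
print("head top", atz("top",301.4,250.1,.089),"scene", atz("scene",172.5,213.0,.089))
print("red top", atz("top",301.3,222.8,.089))
# stand corners
C=[atz("top",u,v,.042) for u,v in((287.5,214),(312,214.5),(311.5,264.5),(287,264))]
print("stand",np.array(C).round(4),np.mean(C,0))
C=np.array(C);print(np.linalg.norm(C[0]-C[1]),np.linalg.norm(C[1]-C[2]), np.degrees(np.arctan2(*(C[0]-C[3])[[1,0]])),np.degrees(np.arctan2(*(C[1]-C[2])[[1,0]])))
print("ring", atz("top",114.9,232.2,.106),"slot",atz("top",114.4,231.8,.106),"scene",atz("scene",268.8,118.3,.106))
a=atz("top",116,229,.106);b=atz("top",113,236,.106);print("slot dir",np.degrees(np.arctan2(*(a-b)[[1,0]])))
# seam
a=atz("top",104.5,200.5,.1);b=atz("top",83,258.5,.1);print("seam dir",np.degrees(np.arctan2(*(a-b)[[1,0]])))
# blue head axis pca on soft weights
s=p[205:275,275:330].astype(float); w=np.clip(s[...,0]-s[...,2]-0,0,None)*(s[...,0]>s[...,2]+20)*(s[...,0]>s[...,1]+20)
v,u=np.mgrid[205:275,275:330]; c=np.array([(w*u).sum(),(w*v).sum()])/w.sum(); print("soft",c,atz("top",*c,.089))
cv2.imwrite("pics/crate.png",cv2.resize(p[140:285,0:175],None,fx=4.5,fy=4,interpolation=2)[:, :787])
E
```

```text
top cam [ 0.30930579 -0.14538949  1.15070715] 482.278669596669
scene cam [ 0.87708926 -0.76990697  0.9146526 ] 443.38145212918613
head top [ 0.4187839  -0.26561917  0.089     ] scene [ 0.41810949 -0.26899375  0.089     ]
red top [ 0.47920403 -0.27026374  0.089     ]
stand [[ 0.5092 -0.2453  0.042 ]
 [ 0.5049 -0.3023  0.042 ]
 [ 0.3898 -0.2913  0.042 ]
 [ 0.3939 -0.2357  0.042 ]] [ 0.44944654 -0.26863166  0.042     ]
0.05713213893088058 0.11562450028644185 -4.779522539612174 -5.467209269956486
ring [0.47805862 0.13922115 0.106     ] slot [0.47899819 0.14032037 0.106     ] scene [0.47881363 0.13336569 0.106     ]
slot dir -22.939623980077116
seam dir -19.40409140291793
soft [301.39142894 250.        ] [ 0.41900325 -0.26561798  0.089     ]
```

View pics/crate.png

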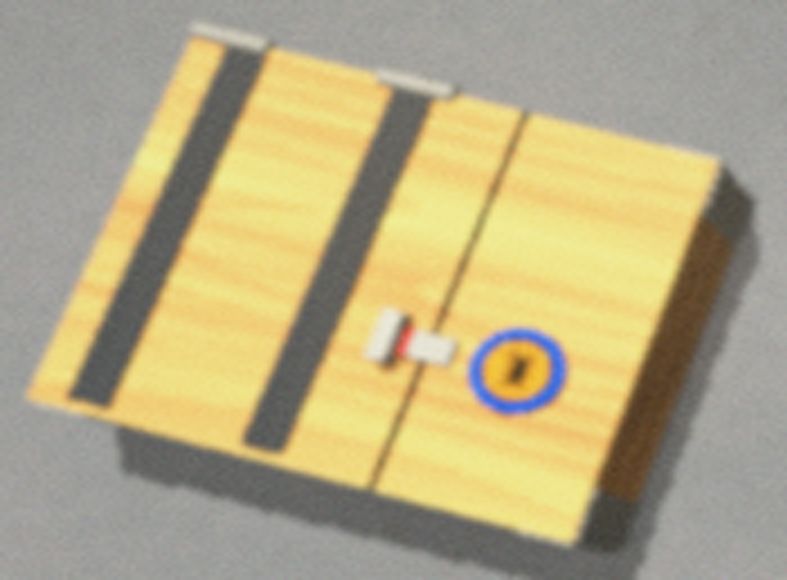

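```bash
python3 - <<'E'
from h import *
C=np.array([atz("top",u/4.5-.4,140+v/4-.4,.1) for u,v in((720,160),(577,546),(28,400),(190,38))]);print(C)
A,B,Cc,D_=C
f=lambda v:(np.linalg.norm(v),np.degrees(np.arctan2(v[1],v[0])))
print(f(A-B),f(D_-Cc),f(D_-A),f(Cc-B))
c=C.mean(0)
for a in(-19,-19.5,-20,-20.5):
    t=np.radians(a);R=np.array([[np.cos(t),-np.sin(t)],[np.sin(t),np.cos(t)]]);print(a,c[:2]+R@[-.03,-.085])
E
```

```text
[[0.59294175 0.04162784 0.1       ]
 [0.38247809 0.11209077 0.1       ]
 [0.47578067 0.37884143 0.1       ]
 [0.67988667 0.30994505 0.1       ]]
(np.float64(0.22194589030191247), np.float64(-18.510470512337328)) (np.float64(0.21542044022768195), np.float64(-18.652211353810632)) (np.float64(0.28205237494195395), np.float64(72.04571702163436)) (np.float64(0.28259739321989347), np.float64(70.72146342791744))
-19 [0.47673295 0.14002424]
-19.5 [0.47611897 0.14051595]
-20 [0.4755093 0.141013 ]
-20.5 [0.474904   0.14151536]
```

Request:
play_rows --plan '[[[0,3.2,4.2,-1,0,0],[0,6.4,8.4,-2,0,0],[0,9.6,12.6,-3,0,0],[0,12.8,16.8,-4,0,0],[0,16,21,-5,0,0]]]' --hand 1

```text
time_s: 0.72
tcp_pos: [0.3404, -0.3789, 0.2222]
ee_rot: [[-0.0, -0.926, 0.378], [0.0, 0.378, 0.926], [-1.0, 0.001, 0.0]]
wrist_force: [0.9, -0.4, -0.1]
gripper_width: 1.0
```

```bash
cat >> h.py <<'E'
def st():
    s=r.sense(); R=np.array(s['ee_rot']); 
    print('t',round(s['time_s'],2),'tcp',np.round(s['tcp_pos'],4),'yawz',np.degrees(np.arctan2(R[1,2],R[0,2])).round(2),'down',np.round(R[:,0],4),'J',np.round(s['joints'],1),'F',np.round(s['wrist_force'],2),'M',np.round(s['moment'],3),'g',round(s['gripper_width'],3)); return s,R
def to(pos,yaw):
    s,R=st(); y=np.radians(yaw); z=np.array([np.cos(y),np.sin(y),0]); x=np.array([0,0,-1.]); G=np.c_[x,np.cross(z,x),z]
    print('shift cm',np.round(R.T@(np.array(pos)-s['tcp_pos'])*100,2),'turn',np.round(np.degrees(cv2.Rodrigues(R.T@G)[0].ravel())/10,3))
E
python3 -c "
from h import *
to([.419,-.266,.16],175)"
```

```text
t 0.72 tcp [ 0.3404 -0.3789  0.2222] yawz 67.79 down [-4.e-04  4.e-04 -1.e+00] J [-29.8  10.8 -15.5  -0.  -63.7   7.6] F [ 0.87 -0.38 -0.07] M [-0.002 -0.037  0.013] g 1.0
shift cm [ 6.22 -3.01 13.42] turn [-1.0721e+01  4.0000e-03 -1.0000e-03]
```

Request:
play_rows --plan '[[[0,-1,4,-1,0,0],[0,-2,8,-2,0,0],[0,-3,11,-3,0,0],[0,-3,13.4,-4,0,0],[0,-3,13.4,-5,0,0]]]'

```text
time_s: 1.35
tcp_pos: [0.4193, -0.2668, 0.2222]
ee_rot: [[-0.001, -0.883, -0.468], [0.001, -0.468, 0.883], [-1.0, 0.0, 0.001]]
wrist_force: [-0.1, -0.5, 0.6]
gripper_width: 0.997
```

Request:
play_rows --plan '[[[0,0,0,-1,0,0],[0,0,0,-2,0,0],[0,0,0,-3,0,0],[0,0,0,-4,0,0],[0,0,0,-5,0,0]]]'

```text
time_s: 1.98
tcp_pos: [0.4186, -0.2681, 0.2221]
ee_rot: [[-0.001, -0.212, -0.977], [0.0, -0.977, 0.212], [-1.0, -0.0, 0.001]]
wrist_force: [-0.2, -0.1, 0.3]
gripper_width: 1.001
```

Request:
play_rows --plan '[[[0,0,0,-0.7,0,0],[3,0,0,-0.7,0,0],[6.2,0,0,-0.7,0,0],[6.2,0,0,-0.7,0,0]]]'

```text
time_s: 2.48
tcp_pos: [0.4169, -0.2676, 0.1582]
ee_rot: [[-0.006, -0.097, -0.995], [0.002, -0.995, 0.097], [-1.0, -0.001, 0.006]]
wrist_force: [0.1, 0.4, 0.8]
gripper_width: 0.999
```

```bash
python3 - <<'E'
from h import *
to([.419,-.266,.055],175)
for n in("scene","top"):
    p,d=r.capture(n); cv2.imwrite(f"pics/{n}1.png",p); np.save(f"pics/{n}1.npy",d)
    if n=="top": crop(p,255,200,90,75,7,"pics/t1.png")
    else: crop(p,130,170,100,75,7,"pics/s1.png")
s=r.sense()
for n in("scene","top"): print(n,proj(n,[s['tcp_pos']]))
E
```

```text
t 2.48 tcp [ 0.4169 -0.2676  0.1582] yawz 174.44 down [-0.0063  0.0021 -1.    ] J [-13.9  13.1 -22.5  -0.  -54.7  98.4] F [0.12 0.44 0.83] M [-0.108  0.166 -0.042] g 0.999
shift cm [10.32 -0.16 -0.26] turn [-0.056  0.037  0.009]
scene [[168.98756781 193.10487245]]
top [[306.48769465 245.86663791]]
```

View pics/t1.png

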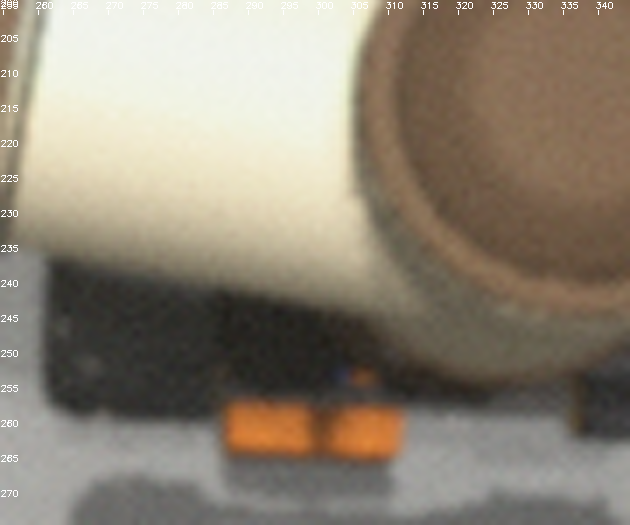

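View pics/s1.png

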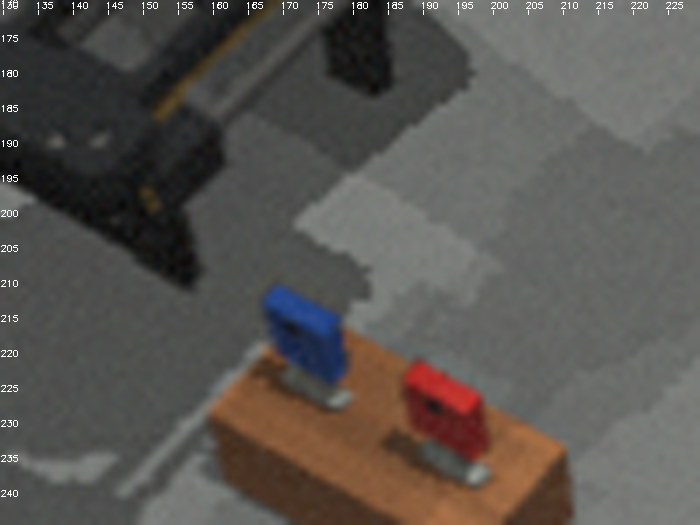

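Request:
play_rows --plan '[[[2,-0.1,-0.2,0,0,0],[4,-0.1,-0.2,0,0,0],[6,-0.1,-0.2,0,0,0],[6,-0.1,-0.2,0,0,0],[6,-0.1,-0.2,0,0,0]]]'

```text
time_s: 3.2
tcp_pos: [0.4223, -0.2679, 0.1021]
ee_rot: [[0.003, -0.096, -0.995], [-0.001, -0.995, 0.096], [-1.0, 0.001, -0.003]]
wrist_force: [-0.1, -0.3, 0.0]
gripper_width: 0.997
```

```bash
python3 - <<'E'
from h import *
to([.419,-.266,.055],175)
for n in("scene",):
    p,d=r.capture(n); cv2.imwrite(f"pics/{n}2.png",p)
    crop(p,130,185,80,60,8,"pics/s2.png")
s=r.sense()
print(proj("scene",[s['tcp_pos'], [.419,-.266,.089],[.418,-.269,.089]]))
E
```

```text
t 3.2 tcp [ 0.4223 -0.2679  0.1021] yawz 174.49 down [ 0.0028 -0.0012 -1.    ] J [-13.7  17.3 -26.4   0.  -46.1  98.2] F [-0.08 -0.27  0.01] M [-0.082  0.12   0.044] g 0.997
shift cm [ 4.71 -0.16  0.36] turn [-0.051 -0.017 -0.005]
[[173.51353325 209.81876791]
 [173.51180459 212.2589791 ]
 [172.45998365 212.98522925]]
```

View pics/s2.png

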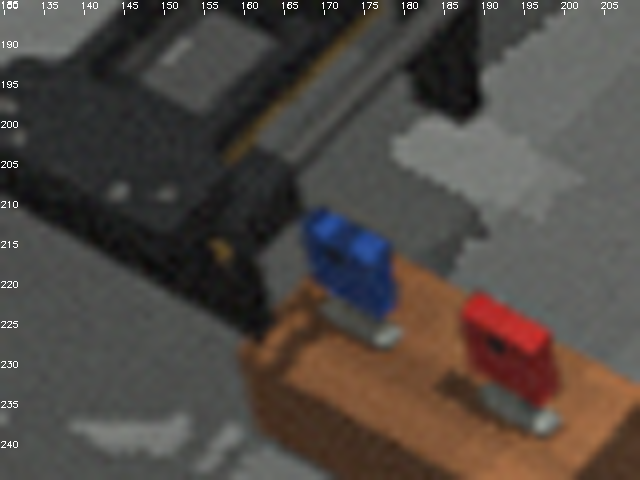

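Request:
play_rows --plan '[[[1,-0.2,0.3,0,0,0],[3,-0.2,0.3,0,0,0],[4.6,-0.2,0.3,0,0,0],[4.6,-0.2,0.3,0,0,0]]]'

```text
time_s: 3.75
tcp_pos: [0.4171, -0.2648, 0.0535]
ee_rot: [[-0.003, -0.097, -0.995], [0.001, -0.995, 0.097], [-1.0, -0.001, 0.003]]
wrist_force: [-0.1, 0.7, -0.2]
gripper_width: 1.003
```

```bash
python3 - <<'E'
from h import *
to([.419,-.266,.055],175)
p,d=r.capture("scene"); cv2.imwrite(f"pics/scene3.png",p)
crop(p,130,185,80,60,8,"pics/s3.png")
E
```

```text
t 3.75 tcp [ 0.4171 -0.2648  0.0535] yawz 174.46 down [-2.9e-03  9.0e-04 -1.0e+00] J [-13.5  21.1 -29.9  -0.  -39.2  98. ] F [-0.06  0.66 -0.19] M [-0.11   0.15  -0.004] g 1.003
shift cm [-0.15  0.1  -0.2 ] turn [-0.054  0.017  0.003]
```

View pics/s3.png

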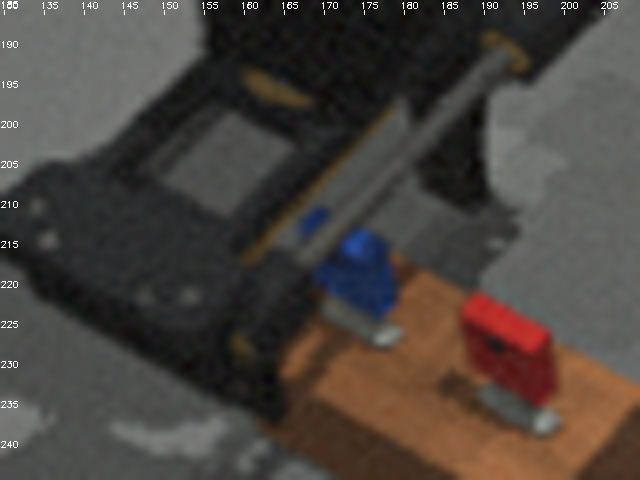

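The fingers straddle the blue head, with the red key clear at (193,230). I'll close part-way first.

Request:
play_rows --plan '[[[-0.1,0.1,-0.1,0,0,0],[-0.1,0.1,-0.1,0,0,0],[-0.1,0.1,-0.1,0,0,0],[-0.1,0.1,-0.1,0,0,0],[-0.1,0.1,-0.1,0,0,0]]]' --hand 0.19

```text
time_s: 4.42
tcp_pos: [0.4191, -0.2663, 0.0556]
ee_rot: [[0.0, -0.097, -0.995], [-0.0, -0.995, 0.097], [-1.0, 0.0, -0.0]]
wrist_force: [-0.1, 0.3, -0.1]
gripper_width: 0.515
```

```bash
python3 - <<'E'
from h import *
to([.419,-.266,.055],175)
p,d=r.capture("scene"); cv2.imwrite(f"pics/scene4.png",p)
crop(p,130,185,80,60,8,"pics/s4.png")
E
```

```text
t 4.42 tcp [ 0.4191 -0.2663  0.0556] yawz 174.46 down [ 1.e-04 -0.e+00 -1.e+00] J [-13.7  21.  -29.6  -0.  -39.4  98.1] F [-0.09  0.29 -0.13] M [-0.027  0.136 -0.018] g 0.515
shift cm [ 0.06 -0.03  0.01] turn [-0.054 -0.    -0.   ]
```

View pics/s4.png

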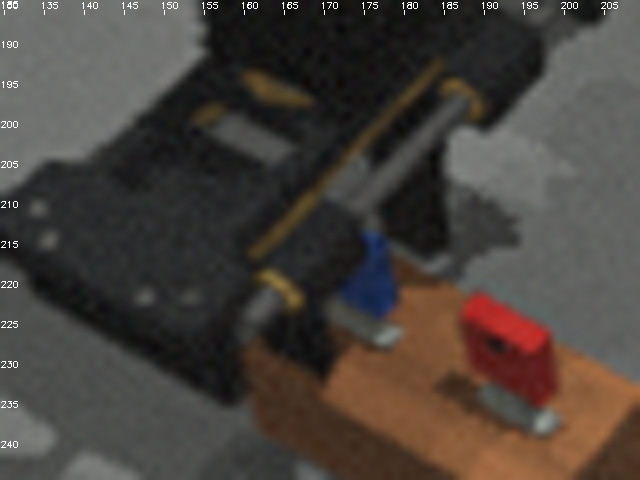

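Request:
play_rows --plan '[[[0,0,0,0,0,0],[0,0,0,0,0,0],[0,0,0,0,0,0],[0,0,0,0,0,0],[0,0,0,0,0,0]]]' --hand 0

```text
time_s: 5.1
tcp_pos: [0.4191, -0.2665, 0.0555]
ee_rot: [[0.0, -0.096, -0.995], [-0.0, -0.995, 0.096], [-1.0, 0.0, -0.0]]
wrist_force: [-0.6, -2.1, -1.9]
gripper_width: 0.112
```

Request:
play_rows --plan '[[[0,0,0,0,0,0],[0,0,0,0,0,0]]]'

```text
time_s: 5.35
tcp_pos: [0.4191, -0.2665, 0.0555]
ee_rot: [[-0.0, -0.096, -0.995], [-0.0, -0.995, 0.096], [-1.0, 0.0, -0.0]]
wrist_force: [-0.7, -4.2, -1.2]
gripper_width: 0.111
```

```bash
python3 - <<'E'
from h import *
to([.419,-.266,.055],175)
E
```

```text
t 5.35 tcp [ 0.4191 -0.2665  0.0555] yawz 174.47 down [-0.e+00 -3.e-04 -1.e+00] J [-13.7  21.  -29.6   0.  -39.4  98.1] F [-0.74 -4.19 -1.23] M [-1.279  0.227  0.033] g 0.111
shift cm [ 0.05 -0.05  0.02] turn [-0.053 -0.    -0.001]
```

Request:
play_rows --plan '[[[-0.5,0.03,0,0,0,0],[-1.5,0.05,0,0,0,0],[-3,0.05,0,0,0,0],[-5,0.05,0,0,0,0],[-7,0.05,0,0,0,0]]]'

```text
time_s: 5.98
tcp_pos: [0.4192, -0.2663, 0.127]
ee_rot: [[0.001, -0.096, -0.995], [0.001, -0.995, 0.096], [-1.0, -0.001, -0.001]]
wrist_force: [0.4, 0.9, -1.0]
gripper_width: 0.112
```

```bash
python3 - <<'E'
from h import *
to([.419,-.266,.2],175)
p,d=r.capture("scene"); cv2.imwrite(f"pics/scene5.png",p)
crop(p,130,155,90,90,6,"pics/s5.png")
E
```

```text
t 5.97 tcp [ 0.4192 -0.2663  0.127 ] yawz 174.46 down [ 8.e-04  5.e-04 -1.e+00] J [-13.7  15.2 -25.   -0.1 -49.8  98.2] F [ 0.43  0.89 -1.02] M [-0.068  0.067 -0.003] g 0.112
shift cm [-7.3  -0.03  0.02] turn [-0.054 -0.004  0.004]
```

View pics/s5.png

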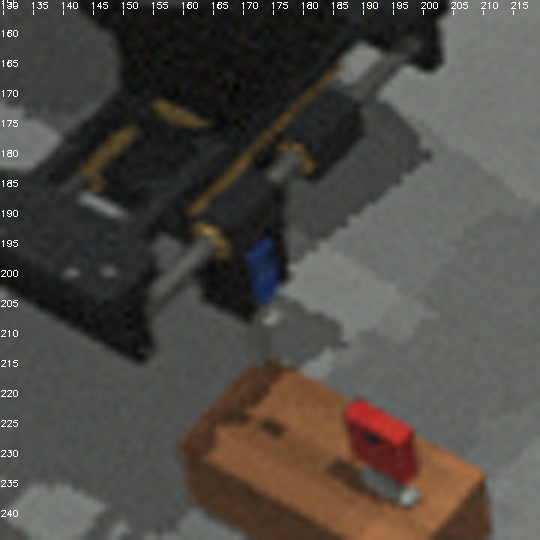

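Request:
play_rows --plan '[[[-3.5,0,0,0,0,0],[-7.3,-2,0,0,0,0],[-7.3,-6,-0.4,0.5,0,0],[-7.3,-11,-0.8,0.9,0,0],[-7.3,-16,-1.2,1.3,0,0]]]'

```text
time_s: 6.65
tcp_pos: [0.4463, -0.1069, 0.199]
ee_rot: [[0.001, -0.321, -0.947], [0.001, -0.947, 0.321], [-1.0, -0.001, -0.001]]
wrist_force: [-0.1, -0.8, 0.1]
gripper_width: 0.11
```

```bash
python3 - <<'E'
from h import *
to([.478,.139,.2],161.2)
E
```

```text
t 6.65 tcp [ 0.4463 -0.1069  0.199 ] yawz 161.3 down [ 9.e-04  9.e-04 -1.e+00] J [  6.9   6.9 -23.9  -0.1 -59.2  64.4] F [-0.08 -0.78  0.06] M [-0.076  0.084  0.008] g 0.11
shift cm [ -0.08 -24.31   4.89] turn [ 0.01  -0.003  0.007]
```

Request:
play_rows --plan '[[[0,-5.5,1.1,0,0,0],[0,-11,2.2,0,0,0],[0,-16,3.2,0,0,0],[0,-20.5,4.1,0,0,0],[0,-24.3,4.9,0,0,0]]]'

```text
time_s: 7.28
tcp_pos: [0.4768, 0.1395, 0.1988]
ee_rot: [[0.0, -0.317, -0.948], [0.001, -0.948, 0.317], [-1.0, -0.001, 0.0]]
wrist_force: [0.7, -0.6, 0.2]
gripper_width: 0.113
```

Request:
play_rows --plan '[[[0,0,0,0,0,0],[0,0,0,0,0,0],[0,0,0,0,0,0]]]'

```text
time_s: 7.65
tcp_pos: [0.4769, 0.1365, 0.1986]
ee_rot: [[-0.0, -0.319, -0.948], [0.0, -0.948, 0.319], [-1.0, -0.0, 0.0]]
wrist_force: [0.1, 0.5, -0.5]
gripper_width: 0.108
```

```bash
python3 - <<'E'
from h import *
to([.478,.139,.165],161.2)
for n in("scene","top"):
    p,d=r.capture(n); cv2.imwrite(f"pics/{n}6.png",p)
    if n=="top": crop(p,70,190,90,75,7,"pics/t6.png")
    else: crop(p,230,60,80,75,8,"pics/s6.png")
s=r.sense(); T=s['tcp_pos']
print(proj("scene",[T,T+[0,0,-.047],[.478,.139,.106]]))
E
```

```text
t 7.65 tcp [0.4769 0.1365 0.1986] yawz 161.4 down [-3.e-04  1.e-04 -1.e+00] J [ 34.7  10.6 -19.3  -0.  -60.   36.7] F [ 0.12  0.48 -0.54] M [-0.09   0.221 -0.026] g 0.108
shift cm [ 3.36 -0.27 -0.02] turn [0.02  0.002 0.   ]
[[269.96409265  90.61452194]
 [269.3214798  104.62063142]
 [269.39307527 117.09234012]]
```

View pics/t6.png

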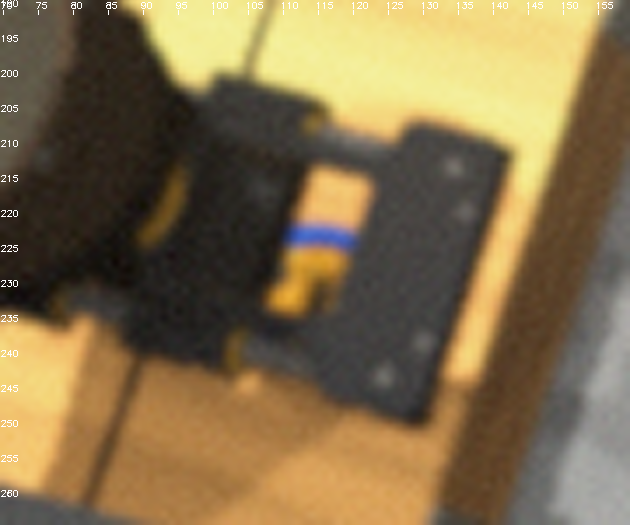

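View pics/s6.png

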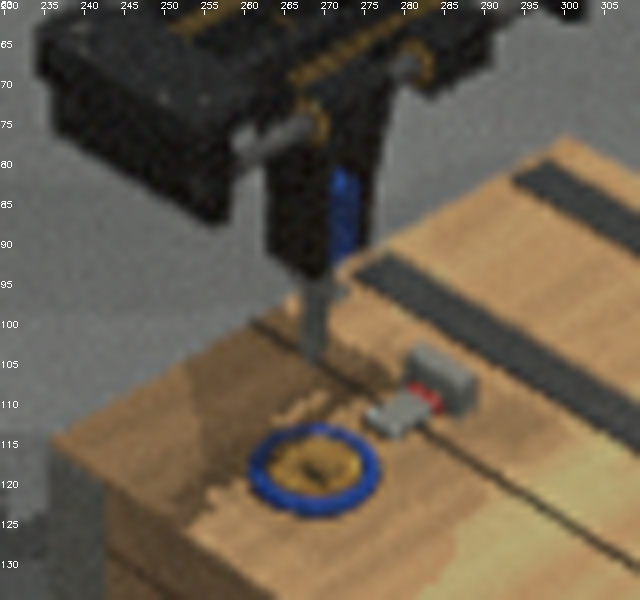

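```bash
python3 - <<'E'
from h import *
T=np.array([.4769,.1365,.1986])
a=atz("scene",268.3,104.5,T[2]-.047); 
for px in((268.8,118.3),(269.4,118.5)):
  b=atz("scene",*px,.106); print(a,b,b-a, T+(b-a))
# ring centroid in top/scene by ellipse fit of blue mask
for n,box in(("top",(95,212,135,252)),("scene",(255,108,282,128))):
    p=cv2.imread(f"pics/{n}0.png"); u0,v0,u1,v1=box; s=p[v0:v1,u0:u1].astype(int)
    s8=cv2.resize(p[v0:v1,u0:u1],None,fx=8,fy=8,interpolation=2).astype(int)
    m=((s8[...,0]>s8[...,2]+20)&(s8[...,0]>s8[...,1]+15)).astype(np.uint8)
    c=max(cv2.findContours(m,cv2.RETR_EXTERNAL,cv2.CHAIN_APPROX_NONE)[0],key=len)
    e=cv2.fitEllipse(c); uv=(np.array(e[0])+.5)/8-.5+[u0,v0]; print(n,uv,np.array(e[1])/8,atz(n,*uv,.106))
E
```

```text
[0.47434571 0.1356929  0.1516    ] [0.47881363 0.13336569 0.106     ] [ 0.00446792 -0.00232721 -0.0456    ] [0.48136792 0.13417279 0.153     ]
[0.47434571 0.1356929  0.1516    ] [0.48070537 0.13335825 0.106     ] [ 0.00635966 -0.00233465 -0.0456    ] [0.48325966 0.13416535 0.153     ]
top [114.48957634 232.28679085] [20.54899597 21.91649818] [0.47791678 0.14011314 0.106     ]
scene [268.78125191 118.23535252] [11.21118641 16.23788834] [0.47864302 0.13359971 0.106     ]
```

```bash
python3 -c "
from h import *
to([.4787,.1375,.160],161.2)"
```

```text
t 7.75 tcp [0.4771 0.1364 0.1987] yawz 161.39 down [-0.e+00  1.e-04 -1.e+00] J [ 34.7  10.6 -19.3  -0.  -60.   36.7] F [ 0.65 -0.06 -0.  ] M [-0.038  0.063 -0.005] g 0.113
shift cm [ 3.87 -0.15 -0.12] turn [0.019 0.    0.001]
```

Request:
play_rows --plan '[[[1,-0.15,-0.12,0,0,0],[2.5,-0.15,-0.12,0,0,0],[3.9,-0.15,-0.12,0,0,0],[3.9,-0.15,-0.12,0,0,0],[3.9,-0.15,-0.12,0,0,0]]]'

```text
time_s: 8.38
tcp_pos: [0.4791, 0.1385, 0.1596]
ee_rot: [[0.0, -0.318, -0.948], [-0.0, -0.948, 0.318], [-1.0, 0.0, -0.0]]
wrist_force: [-1.1, -0.1, 0.6]
gripper_width: 0.119
```

```bash
python3 - <<'E'
from h import *
to([.4787,.1375,.160],161.2)
for n in("scene","top"):
    p,d=r.capture(n); cv2.imwrite(f"pics/{n}7.png",p)
    if n=="top": crop(p,85,205,60,55,10,"pics/t7.png")
    else: crop(p,245,80,50,50,12,"pics/s7.png")
E
```

```text
t 8.38 tcp [0.4791 0.1385 0.1596] yawz 161.48 down [ 2.e-04 -2.e-04 -1.e+00] J [ 34.8  13.2 -22.3   0.  -54.5  36.7] F [-1.11 -0.09  0.56] M [-0.095  0.111  0.015] g 0.119
shift cm [-0.04  0.1   0.01] turn [ 0.028 -0.001 -0.001]
```

View pics/t7.png

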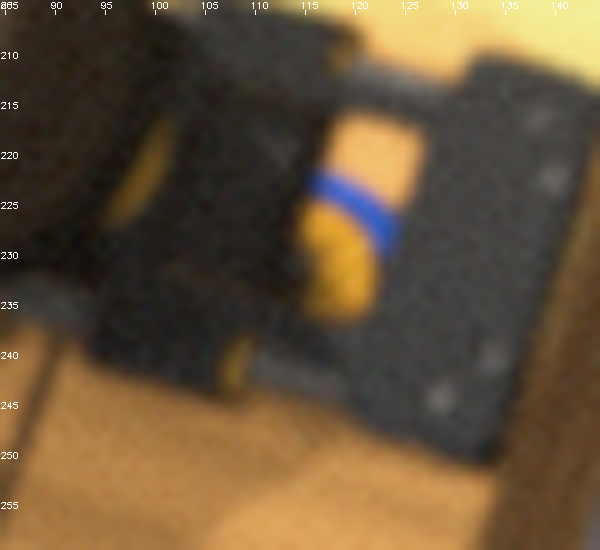

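View pics/s7.png

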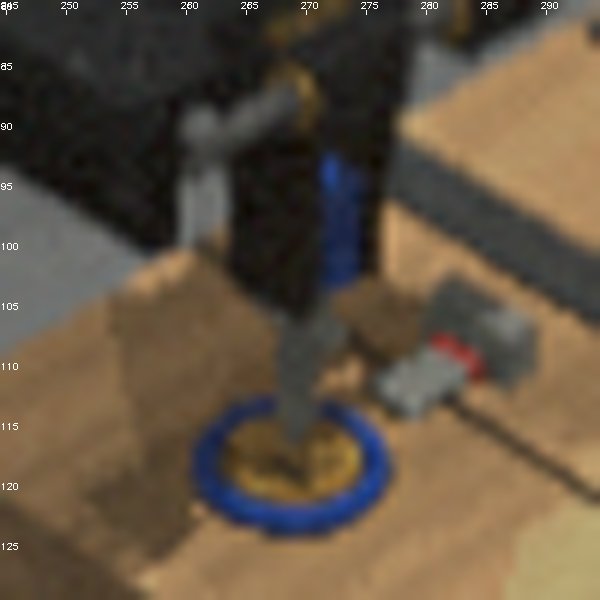

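```bash
python3 -c "
from h import *
a=atz('scene',268.9,115.8,.1126)
for px in((268.8,118.2),(269.2,118.4)):
  b=atz('scene',*px,.106); print(a,b,b-a)"
```

```text
[0.47755505 0.13611026 0.1126    ] [0.47862275 0.13376605 0.106     ] [ 0.0010677 -0.0023442 -0.0066   ]
[0.47755505 0.13611026 0.1126    ] [0.48001148 0.13349411 0.106     ] [ 0.00245643 -0.00261614 -0.0066    ]
```

Request:
play_rows --plan '[[[0,0.1,-0.14,0,0,0],[0.3,0.1,-0.14,0,0,0],[0.6,0.1,-0.14,0,0,0],[0.9,0.1,-0.14,0,0,0],[1.2,0.1,-0.14,0,0,0]]]'

```text
time_s: 9.1
tcp_pos: [0.4805, 0.1374, 0.1478]
ee_rot: [[0.001, -0.318, -0.948], [0.001, -0.948, 0.318], [-1.0, -0.001, -0.001]]
wrist_force: [0.5, 0.3, 4.8]
gripper_width: 0.111
```

```bash
python3 -c "
from h import *
to([.48,.137,.148],161.2)"
```

```text
t 9.1 tcp [0.4805 0.1374 0.1478] yawz 161.48 down [ 1.5e-03  7.0e-04 -1.0e+00] J [ 34.6  14.  -23.1   0.  -52.8  36.9] F [0.54 0.3  4.76] M [ 0.38   0.382 -0.017] g 0.111
shift cm [-0.02  0.05  0.04] turn [ 0.028 -0.007  0.006]
```

Request:
play_rows --plan '[[[0,0,0,0,0,0],[0.1,0,0,0,0,0]]]'

```text
time_s: 9.35
tcp_pos: [0.4807, 0.1375, 0.1471]
ee_rot: [[0.002, -0.318, -0.948], [0.001, -0.948, 0.318], [-1.0, -0.002, -0.001]]
wrist_force: [1.4, 1.5, -0.8]
gripper_width: 0.115
```

```bash
python3 - <<'E'
from h import *
to([.48,.137,.148],161.2)
p,d=r.capture("scene"); cv2.imwrite(f"pics/scene8.png",p)
crop(p,245,85,50,50,12,"pics/s8.png")
st()
E
```

```text
t 9.35 tcp [0.4807 0.1375 0.1471] yawz 161.48 down [ 0.0019  0.0012 -1.    ] J [ 34.6  14.  -23.2   0.  -52.7  36.9] F [ 1.35  1.55 -0.79] M [ 0.523 -0.397  0.018] g 0.115
shift cm [-0.09  0.07  0.05] turn [ 0.028 -0.008  0.01 ]
t 9.4 tcp [0.4807 0.1376 0.1468] yawz 161.48 down [ 0.0021  0.0015 -1.    ] J [ 34.6  14.1 -23.2   0.  -52.6  36.9] F [ 2.46  1.9  -2.12] M [ 0.688 -0.604 -0.031] g 0.115
```

View pics/s8.png

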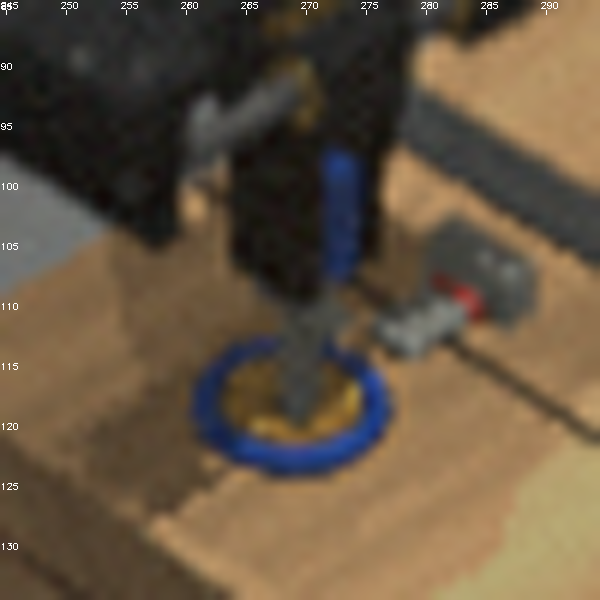

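Request:
play_rows --plan '[[[0,-0.12,-0.03,0,0,0],[0.3,-0.12,-0.03,0,0,0],[0.5,-0.12,-0.03,0,0,0],[0.5,-0.12,-0.03,0,0,0]]]'

```text
time_s: 9.9
tcp_pos: [0.4804, 0.1383, 0.1417]
ee_rot: [[-0.0, -0.318, -0.948], [0.001, -0.948, 0.318], [-1.0, -0.0, 0.0]]
wrist_force: [-0.1, 2.9, 3.4]
gripper_width: 0.113
```

```bash
python3 - <<'E'
from h import *
to([.48,.137,.148],161.2)
E
```

```text
t 9.9 tcp [0.4804 0.1383 0.1417] yawz 161.47 down [-1.e-04  5.e-04 -1.e+00] J [ 34.7  14.5 -23.5  -0.  -52.1  36.8] F [-0.14  2.86  3.38] M [1.057 0.602 0.031] g 0.113
shift cm [-0.63  0.14 -0.  ] turn [0.027 0.002 0.003]
```

Request:
play_rows --plan '[[[0.2,-0.08,-0.02,0.2,0,0],[0.4,-0.08,-0.02,-0.3,0,0],[0.6,-0.08,-0.02,0.3,0,0],[0.8,-0.08,-0.02,-0.3,0,0],[1.0,-0.08,-0.02,0,0,0]]]'

```text
time_s: 10.52
tcp_pos: [0.4796, 0.1385, 0.1322]
ee_rot: [[-0.003, -0.319, -0.948], [-0.001, -0.948, 0.319], [-1.0, 0.002, 0.002]]
wrist_force: [-5.1, 3.2, 8.6]
gripper_width: 0.111
```

```bash
python3 - <<'E'
from h import *
to([.48,.137,.1195],161.2)
E
```

```text
t 10.53 tcp [0.4796 0.1385 0.1322] yawz 161.39 down [-2.7e-03 -7.0e-04 -1.0e+00] J [ 34.7  15.1 -24.2  -0.1 -50.9  36.7] F [-5.1   3.22  8.6 ] M [1.073 1.896 0.03 ] g 0.111
shift cm [ 1.27  0.13 -0.09] turn [ 0.019  0.013 -0.009]
```

Request:
play_rows --plan '[[[0.3,-0.04,0.05,0.3,0,0],[0.6,-0.04,0.06,-0.3,0,0],[0.9,-0.04,0.06,0.3,0,0],[1.2,-0.04,0.06,-0.3,0,0],[1.4,-0.04,0.06,0,0,0]]]'

```text
time_s: 11.15
tcp_pos: [0.4804, 0.1395, 0.1193]
ee_rot: [[0.0, -0.318, -0.948], [-0.0, -0.948, 0.318], [-1.0, 0.0, -0.0]]
wrist_force: [-8.7, 4.2, 21.5]
gripper_width: 0.111
```

```bash
python3 - <<'E'
from h import *
to([.48,.137,.1195],161.2)
E
```

```text
t 11.15 tcp [0.4804 0.1395 0.1193] yawz 161.46 down [ 2.e-04 -1.e-04 -1.e+00] J [ 34.8  16.1 -25.1   0.  -48.8  36.6] F [-8.66  4.16 21.52] M [1.281 2.744 0.052] g 0.111
shift cm [-0.02  0.25 -0.04] turn [ 0.026 -0.001 -0.   ]
```

Request:
play_rows --plan '[[[0.1,0,0.05,0.3,0,0],[0.1,0,0.08,-0.3,0,0],[0.1,0,0.08,0,0,0]]]'

```text
time_s: 11.52
tcp_pos: [0.4802, 0.1396, 0.1192]
ee_rot: [[0.002, -0.317, -0.948], [-0.0, -0.948, 0.317], [-1.0, -0.0, -0.002]]
wrist_force: [-5.2, 2.4, 17.5]
gripper_width: 0.109
```

```bash
python3 - <<'E'
from h import *
to([.48,.137,.1195],161.2)
p,d=r.capture("scene"); cv2.imwrite(f"pics/scene9.png",p)
crop(p,245,85,50,50,12,"pics/s9.png")
st()
E
```

```text
t 11.53 tcp [0.4802 0.1396 0.1192] yawz 161.49 down [ 1.7e-03 -3.0e-04 -1.0e+00] J [ 34.9  16.  -25.2   0.1 -48.7  36.5] F [-5.16  2.45 17.49] M [0.501 1.843 0.079] g 0.109
shift cm [-0.03  0.25 -0.07] turn [ 0.029 -0.01   0.001]
t 11.57 tcp [0.4802 0.1395 0.1191] yawz 161.37 down [ 1.6e-03 -3.0e-04 -1.0e+00] J [ 34.9  16.  -25.2   0.1 -48.7  36.4] F [-4.5   2.4  17.51] M [0.473 1.827 0.006] g 0.114
```

View pics/s9.png

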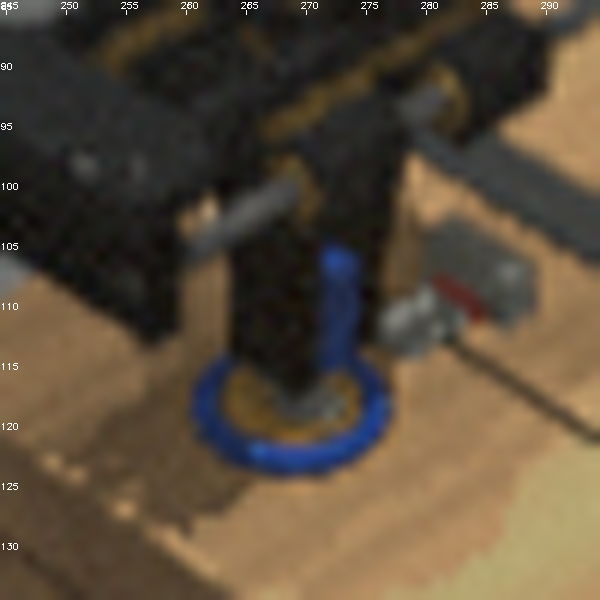

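Request:
play_rows --plan '[[[0,0,0.04,0.6,0,0],[0,0,0.04,1.2,0,0],[0,0,0.04,1.8,0,0],[0,0,0.04,2.4,0,0],[0,0,0.04,3.0,0,0]]]'

```text
time_s: 12.2
tcp_pos: [0.4799, 0.1388, 0.1191]
ee_rot: [[0.001, -0.75, -0.661], [-0.002, -0.661, 0.75], [-1.0, 0.0, -0.002]]
wrist_force: [-4.8, -1.6, 16.4]
gripper_width: 0.112
```

```bash
python3 - <<'E'
from h import *
to([.48,.1395,.119],131.2)
E
```

```text
t 12.2 tcp [0.4799 0.1388 0.1191] yawz 131.38 down [ 0.0013 -0.0021 -1.    ] J [ 34.9  16.  -25.3   0.2 -48.7   6.4] F [-4.79 -1.58 16.44] M [-0.442  1.439  0.091] g 0.112
shift cm [ 0.01 -0.05  0.04] turn [ 0.018 -0.014 -0.003]
```

Mz is +0.09, so the spring is engaged. I'll keep turning.

Request:
play_rows --plan '[[[0,0,0,0.7,0,0],[0,0,0,1.4,0,0],[0,0,0,2.1,0,0],[0,0,0,2.8,0,0],[0,0,0,3.5,0,0]]]'

```text
time_s: 12.82
tcp_pos: [0.4791, 0.1381, 0.1191]
ee_rot: [[-0.001, -0.994, -0.111], [-0.004, -0.111, 0.994], [-1.0, 0.001, -0.004]]
wrist_force: [-5.1, -1.5, 18.7]
gripper_width: 0.113
```

```bash
python3 - <<'E'
from h import *
to([.48,.1395,.119],61.2)
E
```

```text
t 12.82 tcp [0.4791 0.1381 0.1191] yawz 96.35 down [-7.0e-04 -3.7e-03 -1.0e+00] J [ 34.9  16.  -25.3   0.2 -48.8 -28.7] F [-5.07 -1.49 18.68] M [-0.781  1.899  0.188] g 0.113
shift cm [ 0.01 -0.1   0.13] turn [ 3.515 -0.022  0.   ]
```

Request:
play_rows --plan '[[[0,0,0,0.7,0,0],[0,0,0,1.4,0,0],[0,0,0,2.1,0,0],[0,0,0,2.8,0,0],[0,0,0,3.3,0,0]]]'

```text
time_s: 13.45
tcp_pos: [0.4781, 0.1383, 0.1189]
ee_rot: [[-0.003, -0.894, 0.448], [-0.003, 0.448, 0.894], [-1.0, 0.001, -0.004]]
wrist_force: [-8.5, 0.4, 21.0]
gripper_width: 0.113
```

```bash
python3 - <<'E'
from h import *
to([.48,.1395,.119],61.2)
for n in("scene","top"):
    p,d=r.capture(n); cv2.imwrite(f"pics/{n}10.png",p)
    if n=="top": crop(p,65,200,75,60,8,"pics/t10.png")
    else: crop(p,245,85,50,50,12,"pics/s10.png")
E
```

```text
t 13.45 tcp [0.4781 0.1383 0.1189] yawz 63.38 down [-0.0026 -0.0034 -1.    ] J [ 34.9  16.  -25.3   0.1 -48.9 -61.6] F [-8.47  0.39 20.96] M [0.03  2.863 0.167] g 0.113
shift cm [-0.01 -0.12  0.19] turn [ 0.218 -0.024 -0.004]
```

View pics/s10.png

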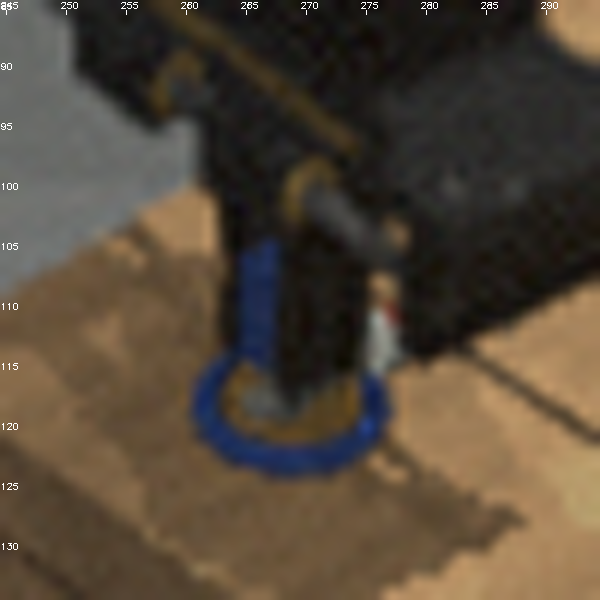

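View pics/t10.png

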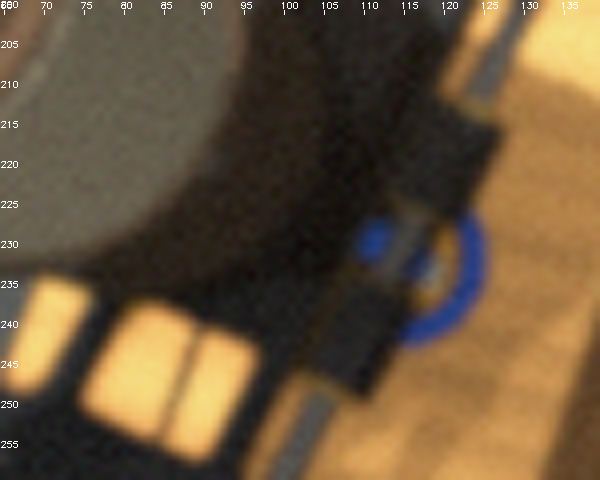

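Request:
play_rows --plan '[[[0,0.06,-0.03,0.3,0,0],[0,0.06,-0.03,0.6,0,0],[0,0.06,-0.03,0.6,0,0]]]'

```text
time_s: 13.92
tcp_pos: [0.4779, 0.1385, 0.1189]
ee_rot: [[-0.002, -0.844, 0.536], [-0.003, 0.536, 0.844], [-1.0, -0.0, -0.003]]
wrist_force: [-6.6, -0.1, 19.4]
gripper_width: 0.108
```

```bash
python3 - <<'E'
from h import *
st()
E
```

```text
t 13.93 tcp [0.4779 0.1385 0.1189] yawz 57.56 down [-0.0016 -0.0031 -1.    ] J [ 35.   15.9 -25.4   0.1 -48.8 -67.5] F [-6.58 -0.1  19.37] M [-0.035  2.402  0.265] g 0.108
```

Request:
play_rows --plan '[[[0,0.03,-0.02,0.3,0,0],[0,0.03,-0.02,0.3,0,0],[0,0.03,-0.02,0.3,0,0]]]'

```text
time_s: 14.3
tcp_pos: [0.4778, 0.1385, 0.1189]
ee_rot: [[-0.001, -0.815, 0.579], [-0.003, 0.579, 0.815], [-1.0, -0.001, -0.003]]
wrist_force: [-6.7, -0.0, 18.4]
gripper_width: 0.113
```

```bash
python3 - <<'E'
from h import *
st()
for n in("scene","top"):
    p,d=r.capture(n); cv2.imwrite(f"pics/{n}11.png",p)
    if n=="top": crop(p,65,200,75,60,8,"pics/t11.png")
    else: crop(p,245,85,50,50,12,"pics/s11.png")
st()
E
```

```text
t 14.3 tcp [0.4778 0.1385 0.1189] yawz 54.59 down [-0.0011 -0.003  -1.    ] J [ 35.   15.9 -25.5   0.1 -48.8 -70.5] F [-6.75 -0.03 18.39] M [-0.133  2.201  0.228] g 0.113
t 14.4 tcp [0.4777 0.1385 0.1189] yawz 54.59 down [-0.0012 -0.0031 -1.    ] J [ 35.   15.9 -25.5   0.1 -48.8 -70.5] F [-6.99 -0.27 18.42] M [-0.128  2.197  0.357] g 0.107
```

View pics/s11.png

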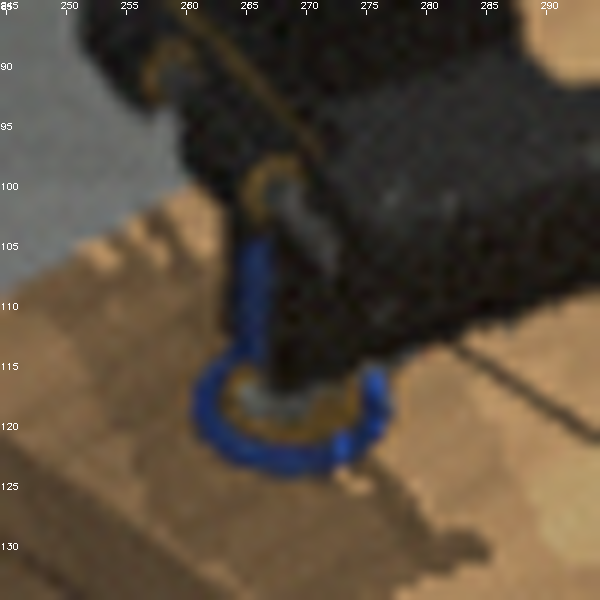

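View pics/t11.png

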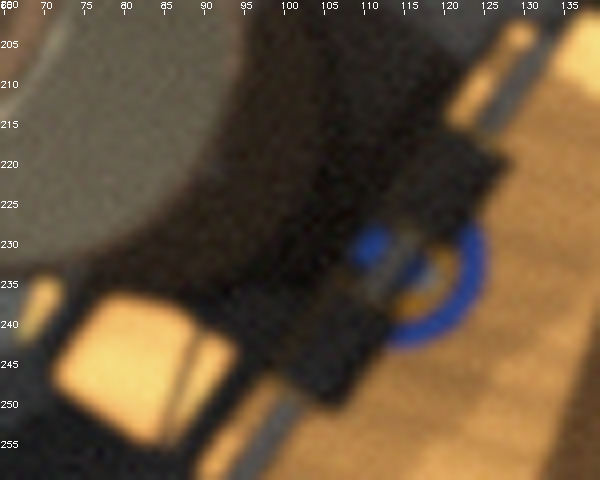

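Request:
play_rows --plan '[[[0,0,0,0,0,0],[0,0,0,0,0,0],[0,0,0,0,0,0],[0,0,0,0,0,0],[0,0,0,0,0,0]]]'

```text
time_s: 15.02
tcp_pos: [0.4778, 0.1385, 0.1189]
ee_rot: [[-0.001, -0.815, 0.579], [-0.003, 0.579, 0.815], [-1.0, -0.001, -0.003]]
wrist_force: [-7.1, 0.2, 17.6]
gripper_width: 0.118
```

```bash
python3 - <<'E'
from h import *
M=[]
for i in range(6):
    p,d=r.capture("top"); M.append(r.sense()['moment'][2])
print(np.round(M,3)); st()
cv2.imwrite("pics/top12.png",p); q,_=r.capture("scene"); cv2.imwrite("pics/scene12.png",q)
E
```

```text
[0.262 0.236 0.31  0.233 0.226 0.24 ]
t 15.32 tcp [0.4778 0.1385 0.1189] yawz 54.59 down [-0.0011 -0.003  -1.    ] J [ 35.   15.9 -25.5   0.1 -48.8 -70.5] F [-6.24 -0.1  17.92] M [-0.172  2.236  0.24 ] g 0.109
```

View pics/scene12.png

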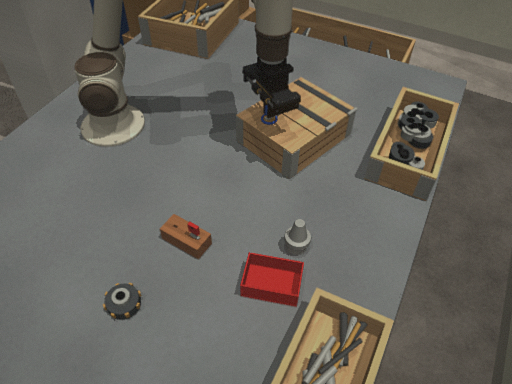

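```bash
python3 - <<'E'
from h import *
q=cv2.imread("pics/scene12.png"); u0,v0,s=250,95,14
base=cv2.resize(q[v0:v0+35,u0:u0+28],None,fx=s,fy=s,interpolation=2)
base=cv2.convertScaleAbs(base,alpha=1.8)
def draw(im,yaw,off,col):
    t=np.radians(yaw);c,sn=np.cos(t),np.sin(t)
    for (hx,hy,z0,z1) in((.014,.005,.123,.153),(.013,.004,.106,.111)):
        for z in(z0,z1):
            P=[[.478+c*x-sn*y,.139+sn*x+c*y,z] for x,y in((-hx,-hy),(hx,-hy),(hx,hy),(-hx,hy))]
            a=((proj("scene",P)+off-[u0,v0]+.5)*s).astype(np.int32); cv2.polylines(im,[a],True,col,1)
off=np.array([268.78,118.24])-proj("scene",[[.478,.139,.106]])[0]
print(off)
o=[]
for yaw in(63,80):
    im=base.copy(); draw(im,yaw,off,(0,255,255)); o.append(im)
cv2.imwrite("pics/ov.png",np.hstack(o)); print(o[0].shape)
E
```

```text
[-0.61307527  1.14765988]
(490, 392, 3)
```

View pics/ov.png

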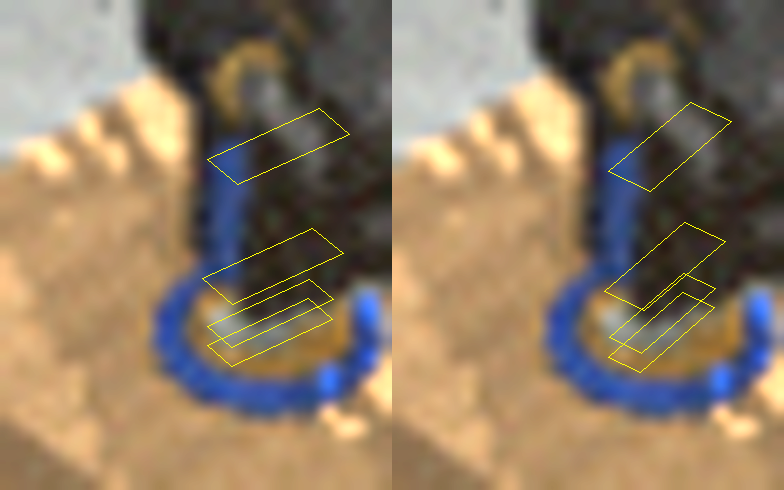

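The overlay fits a key yaw of about 63° or slightly further: the full quarter turn plus the blade's play. The torque is steady above the spring's maximum, so the plug is on its stop. Handing in.

```bash
python3 -c "
from h import *
st(); print(r.finish_job())"
```

```text
t 15.38 tcp [0.4777 0.1385 0.1189] yawz 54.59 down [-0.0011 -0.003  -1.    ] J [ 35.   15.9 -25.5   0.1 -48.8 -70.5] F [-6.83  0.67 18.13] M [-0.152  2.149  0.285] g 0.108
the job is handed in; nothing more can be done
None
```

I took the blue key from the stand, pushed it home in the blue-ringed lock with small wiggles and turned it clockwise to the stop. I handed the job in at 15.4 s, still gripping and pressing. I could not see the bolt in its final position, because the gripper hid it. That it is drawn rests on the evidence below.

**Last checks**
- **Fully in:** the tool point was at z = 0.119 m, against about 0.1195 m expected at home. It was pressing down with about 18 N, and the pictures show the key's shoulder on the plug's face.
- **Turned:** the tool turned about 107° in all. The wrist torque held at about 0.23–0.31 N m, above the spring's 0.17 N m at the quarter turn, so the plug is against its stop. The key's shoulder in the picture lies at about 63° or slightly further, which matches a full quarter turn plus the blade's play.
- **Grip:** the key may have twisted a few degrees in the pads at the end, when I turned slightly past the stop.
- **Bystanders:** in the last full picture the red key is still in the stand. The face mill, tool holder and red bin look where they were.

**Disagreements**
- The two cameras placed the lock about 6 mm apart. I started from a position between them, then shifted by the measured side forces as the key went in. It ended close to the top camera's estimate.
- A side force of about 7 N on the key remained at the end.

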